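# Set out the packing bench for the next order

## Robot

A 7-joint arm with a two-finger parallel gripper is mounted at the origin on a cart in front of the work surface, level with it; the furniture and walls round the work are solid. World frame = base frame: x ahead of the robot, y to its left, z up, the work surface at z = 0. Lengths are in m, angles in rad, forces in N, time in s.
With the tool pointing down it reaches from about 0.35 to 0.9 m from the base axis. Payload 8.1 kg.
Tool frame: the origin (TCP) lies midway between the tips of the shut fingers; the grasp point (between the pads) lies 19 mm behind it; z points along the fingers, y is the line along which they close (so a half turn about z gives the same grasp; the last joint's range is limited). The gripper opens to 92 mm and grips with 3 to 60 N. Pads are 19 mm wide; open, the fingers measure 130 mm over their backs; the gripper's body (75 mm by 190 mm) begins 47 mm behind the grasp point.
Start: joints at [1.054, 0.434, 0.025, 1.573, -0.012, 1.134, -0.075], TCP at [0.251, -0.572, 0.197] pointing down, gripper open.
Joint ranges: [-2.62, 2.62], [-0.44, 2.09], [-1.27, 1.32], [0.08, 2.57], [-1.32, 4.46], [0.12, 2], [-2.74, 2.74]. Speed limits (rad/s): [2.22, 2.22, 3.01, 3.01, 3.14, 3.14, 3.14].

## Interface

Orientations are given as a rotation vector (axis times angle).
In Python, from cell import arm gives the robot as it stands.
- The arm moves only by the tool carry_out, never from a script. Its arguments are lists of equal length, an entry for each row: "claw": the finger opening in cm, from 0 to 9.18; "delta_pos": the shift along the tool's x, y, z in cm, a list of three; "angular": the turn, a rotation vector about the tool's x, y, z in rad, a list of three. In form: {"claw": [claw, ...], "delta_pos": [[dx, dy, dz], ...], "angular": [[ax, ay, az], ...]}. A call has 1 to 20 rows; each row shifts and turns the commanded pose from where the row before left it, along the tool's axes as they then stand; what a row does not reach is not made up. A row lasts 1/10 s, in which the tool goes at most 50 mm and 8.59 degrees, less where a joint would pass 70% of its speed; a pose out of reach is approached as far as the arm can. A call with a gripper value outside its range is refused whole. The fingers move at their own pace and stop on an object; "force" is the grip in N (left out, the last holds). Time passes only in rows, so rows that do not move let the fingers close. It gives the time, the measured TCP pose, the force, the opening and the grip force at its end, in the units of the state.
- arm.observe(): the state, without advancing time (a new reading comes with each control period).
- arm.get_image(name): name is "scene" or "top" or "wrist"; returns a dict with "frame" (400x640x3 uint8, red, green, blue), "mtx" (3x3 intrinsics, pixels), "T" (4x4, takes a point from camera to world coordinates). Camera axes: x right, y down, z forward; pixel columns grow to the right and rows downward; lengths in m; the calibration is good to about 2 mm. The wrist camera is an equidistant fisheye: a pixel r from the principal point sees the ray r / f radians off the axis. A picture is of the moment at which its call begins. There is no depth.
- arm.sign_off(): hands the job in; it is judged then, once.
Trained networks look in a picture, given as the dict that the camera call returned (one of the last four; its "shot" number tells which), for a name from the list of things; names that differ only in an ending like _2 or _b are one class to them, and where a whole thing is asked for, a point or a joint stands for the part that bears it (a point fixed in the world has none). Each returns a list of dicts, best first, with "conf" (0 to 1); they miss things now and then, are a little off and sometimes report something else, mostly with a low value. They report only what shows in the picture. A call takes as long as a camera call.
- arm.look_for(label, picture): "centre" ([column, row] as shares, 0 to 1, of the picture: columns of its width, rows of its height, amid what is visible of it).
- arm.trace(label, picture): "region" (400x640 bool, what is visible of it) and "centre" ([column, row] as shares, 0 to 1, of the picture: columns of its width, rows of its height, amid what is visible of it).
- arm.place_of(label, picture): "centre" ([column, row] as shares, 0 to 1, of the picture: columns of its width, rows of its height: a listed point, or the origin of a listed thing).
The state is a dict: "clock": time; "joints": joint angles; "dq": joint speeds; "joint_efforts": joint torques, N m; "position": TCP position; "ee_rot": TCP orientation; "force": force on the tool from outside, world axes, zero at the start; "ft_torque": the same for the moment, N m; "width": opening from 0.0 (shut) to 1.0 (fully open); "gripper_force": force on a finger pad.
Only numpy, scipy, OpenCV 4.12 (cv2) and the standard library are available. Lean on these libraries where they do the work, as an engineer would, in place of code of your own. Each camera call takes 0.05 s, during which the arm holds its last target. There are 200 camera calls.

## Task

Set out the bench for the next order: lay the pack of white cards flat in the middle of the grey mailer, its long side along the mailer's long side, then the bundle of kraft tags flat and square on the middle of the cards, the same way round. Lay the small roll of tape flat on the bench mat to the left of the mailer, in line with the mailer's long centre line and 4 cm clear of its left short edge; and stand the bead jar upright midway between the two picking bins, in line with their middles. Leave the larger rolls, the phone and everything else where they are.

Things in the scene. Friction and masses are not known exactly. Their poses are not given: they have to be found in the camera images.
- mailer: Flat padded mailer, pale grey, 192 mm (its x) x 116 mm (its y) x 9 mm thick, stuck to the grey bench mat, whose top is at z = 5 mm and on which everything stands; it does not move. Origin: centre of its underside. Its +x runs along its long side to its left short edge as the robot sees it. The small roll's place is centred 166 mm from the origin along +x.
- bin_a: One of two alike small open picking bins with parts in them, 111 mm (x) x 88 mm (y) x 52 mm high, low open front toward its -x (the robot), fixed to the bench. Origin: centre of its underside. This is the right-hand bin; bin_b stands beside it, 200 mm away along its +y (its left).
- bin_b: The left-hand picking bin, the same as bin_a and turned the same way, 200 mm centre to centre from it; the free gap between the two is 112 mm. Fixed. Origin: centre of its underside.
- card_pack: Block-like pack of white cards, 115 mm (x) x 59 mm (y) x 51 mm high, 0.21 kg nominal, lying flat, loose. Origin: centre of its underside. Grasp across the 59 mm width.
- tag_bundle: Bundle of brown kraft card tags, 92 mm (x) x 51 mm (y) x 28 mm high, 0.11 kg nominal, lying flat, loose. Origin: centre of its underside. Grasp across the 51 mm width.
- bead_jar: Round screw jar of beads, 57 mm diameter, 75 mm high, standing, 0.11 kg nominal, loose. Its body up to 62 mm height is solid to the touch, the lid above it is not. Origin: centre of its underside, z up the jar.
- small_roll: The smallest roll of tape, black with a pale core, 60 mm diameter x 18 mm high, lying flat, loose, 0.05 kg nominal; its hole is filled (solid), so grasp it across the outside. Origin: centre of its underside, z along its axis.
- large_roll: Bystander: larger roll of tape, 104 mm diameter x 24 mm high, loose, to be left alone. Origin: centre of its underside.
- label_roll: Bystander: white roll of labels with a loose end, 80 mm wide, 48 mm high, loose, to be left alone. Origin: centre of its underside.
- phone: Bystander: flat phone, 146 x 70 x 8 mm, face up, loose, to be left alone. Origin: centre of its underside.

How it is judged:
At the end, for the whole second after the job is handed in: Cards flat on the mailer and tags flat on the cards, each centred within 12 mm and parallel within 0.15 rad; small roll flat, 25 to 55 mm off the mailer's left edge, within 15 mm of its centre line; jar upright midway between the bins within 13 mm along, 15 mm across; all at rest (horizontal distance between card_pack and mailer below 0.012 m and angle between the x axis of card_pack and the x axis of mailer, either way round below 0.15 rad and z of card_pack in the frame of mailer between 0.005 and 0.014 m and angle between each of card_pack, tag_bundle, small_roll, bead_jar's own z axis and vertical below 0.08 rad and horizontal distance between tag_bundle and card_pack below 0.012 m and angle between the x axis of tag_bundle and the x axis of card_pack, either way round below 0.15 rad and z of tag_bundle in the frame of card_pack between 0.046 and 0.056 m and x of small_roll in the frame of mailer between 0.151 and 0.181 m and y of small_roll in the frame of mailer between -0.015 and 0.015 m and height (world z) of small_roll between 0.001 and 0.01 m and y of bead_jar in the frame of bin_a between 0.087 and 0.113 m and x of bead_jar in the frame of bin_a between -0.015 and 0.015 m and height (world z) of bead_jar between 0.001 and 0.01 m and linear speed of each of card_pack, tag_bundle, bead_jar, small_roll below 0.02 m/s); the robot touches nothing.
It fails at once if a bystander (larger roll, label roll or phone) is moved more than 2 cm (distance of any of large_roll, label_roll, phone from where it was at the start of the episode above 0.02 m).
It also fails if it takes over 102 s, if anything falls off the work surface, if the arm or the gripper's body presses on something with over 40 N, if the wrist force passes 120 N, or if a joint passes its speed limit or range.

## Working session

There is one attempt and no reset: what is moved stays moved. The work goes in short steps, Python scripts to look and compute and a tool call to move; the robot and the scene stay as the last step left them, time stands still between calls to the robot, and variables do not carry over. Pictures are saved under pics/ and viewed, at most 14 in all, crops included, and the job is handed in when it is done.

Besides the shell and the picture viewer there is one more tool, called after "Emit:" as name(argument=value, ...) on one line, values as JSON. carry_out: Moves the arm, as the interface text tells. Its arguments: {"type":"object","properties":{"claw":{"type":"array","items":{"type":"number"}},"delta_pos":{"type":"array","items":{"type":"array","items":{"type":"number"}}},"angular":{"type":"array","items":{"type":"array","items":{"type":"number"}}},"force":{"type":"number"}},"required":["claw","delta_pos","angular"]}

```bash
ls; mkdir -p pics; python3 - <<'E'
from cell import arm
import cv2,pickle
print(arm.observe())
for n in("scene","top"):
    p=arm.get_image(n); cv2.imwrite(f"pics/{n}0.png",p["frame"][:,:,::-1]); print(n,p["mtx"],p["T"])
    for l in("mailer","bin_a","card_pack","tag_bundle","bead_jar","small_roll","large_roll","label_roll","phone"):
        print(l,[(round(d["conf"],2),[round(float(d["centre"][0])*640),round(float(d["centre"][1])*400)]) for d in arm.look_for(l,p)][:3])
E
```

```text
pics
{'clock': 0.0, 'joints': array([ 1.05438806,  0.43523364,  0.02498721,  1.57408821, -0.01160258,
        1.13399316, -0.07510993]), 'dq': array([-0.00057579, -0.00063155,  0.00025844, -0.00116858, -0.00112194,
       -0.00068215,  0.00011132]), 'joint_efforts': array([-3.57540257e-04, -6.67848945e+01,  9.84711796e-01, -3.14456463e+01,
       -6.05689245e-02,  4.24838613e-02,  1.96864357e-04]), 'position': array([ 0.25102631, -0.5717685 ,  0.19584199]), 'ee_rot': array([-3.07314305e+00, -6.44927249e-01,  7.32448466e-04]), 'force': array([ 0.43343675, -0.06255728,  0.5676656 ]), 'ft_torque': array([ 0.02403901, -0.05818512,  0.0168603 ]), 'gripper_force': 0.0, 'width': 0.9992476748362537}
scene [[407.64936627   0.         319.96914357]
 [  0.         407.64936627 207.495867  ]
 [  0.           0.           1.        ]] [[-0.8714313  -0.23378217  0.43122314 -0.12753673]
 [-0.49002577  0.45426769 -0.7439863   1.11129675]
 [-0.02196001 -0.8596434  -0.51042236  0.76977709]
 [ 0.          0.          0.          1.        ]]
mailer [(0.89, [268, 221])]
bin_a [(0.9, [308, 189]), (0.65, 
[... 156 characters left out ...]
 [265, 296])]
label_roll [(0.87, [221, 281])]
phone [(0.71, [385, 165])]
top [[515.86964362   0.         321.25721869]
 [  0.         515.86964362 202.41568419]
 [  0.           0.           1.        ]] [[-0.00724348 -0.9833903   0.18135887  0.21483808]
 [-0.99996576  0.00639777 -0.00524776  0.05607415]
 [ 0.0040003  -0.18139068 -0.98340298  1.6638694 ]
 [ 0.          0.          0.          1.        ]]
mailer [(0.77, [287, 175])]
bin_a [(0.83, [356, 180]), (0.64, [422, 166])]
card_pack [(0.68, [256, 250])]
tag_bundle [(0.74, [367, 225])]
bead_jar []
small_roll [(0.8, [305, 226])]
large_roll [(0.67, [185, 246])]
label_roll [(0.96, [181, 194]), (0.62, [255, 251])]
phone [(0.74, [470, 225])]
```

View pics/scene0.png

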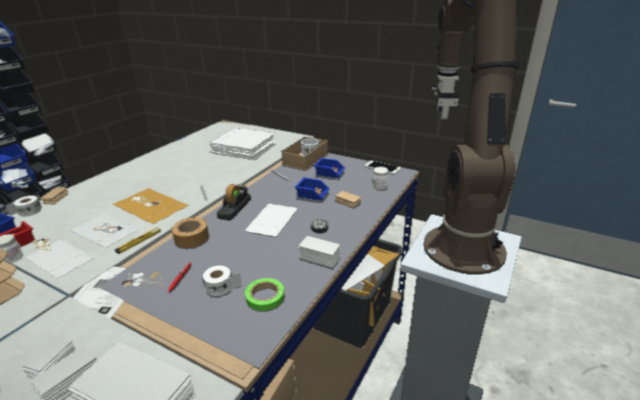

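```bash
python3 - <<'E'
import cv2
a=cv2.imread("pics/top0.png")[130:300,140:520]
cv2.imwrite("pics/topc.png",cv2.resize(a,(798,357),interpolation=cv2.INTER_CUBIC))
E
```

```text
(no output)
```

View pics/topc.png

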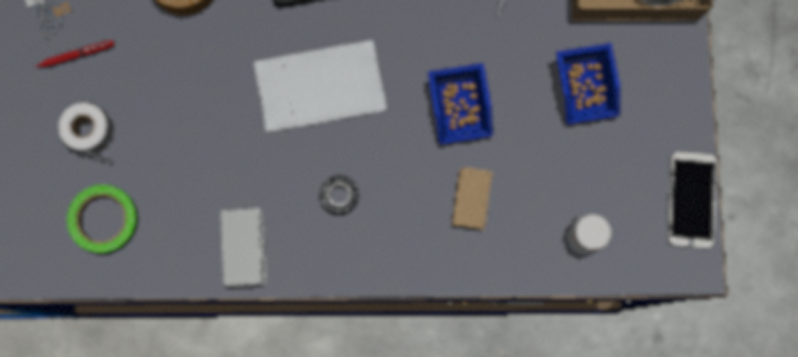

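The top crop shows the mailer at about (292,172) in full-image pixels, the bins at (358,180) and (420,171), the cards at (255,247), the small roll at (301,223), the tags at (365,224) and the jar at (421,241). I'll fit the object poses to the traced masks.

```bash
cat > h.py <<'E'
from cell import arm
import numpy as np, cv2
from scipy.optimize import minimize
Z=0.005
D={"mailer":(.192,.116,.009),"bin_a":(.111,.088,.052),"card_pack":(.115,.059,.051),"tag_bundle":(.092,.051,.028),
"bead_jar":(.057,0,.075),"small_roll":(.060,0,.018),"large_roll":(.104,0,.024),"label_roll":(.08,0,.048),"phone":(.146,.07,.008)}
def proj(P,p,fish=False):
    T=p["T"];c=(np.asarray(P)-T[:3,3])@T[:3,:3];K=p["mtx"]
    if fish:
        r=np.linalg.norm(c[:,:2],axis=1);th=np.arctan2(r,c[:,2]);u=c[:,:2]/np.maximum(r,1e-9)[:,None]*th[:,None]
    else: u=c[:,:2]/c[:,2:]
    return u*[K[0,0],K[1,1]]+K[:2,2]
def ray(uv,p,z,fish=False):
    K=p["mtx"];u=(np.asarray(uv,float)-K[:2,2])/[K[0,0],K[1,1]]
    if fish:
        r=np.linalg.norm(u); d=np.r_[u/max(r,1e-9)*np.sin(r),np.cos(r)]
    else: d=np.r_[u,1]
    d=p["T"][:3,:3]@d;t=p["T"][:3,3];return t+d*(z-t[2])/d[2]
def pts(l,q,z):
    a,b,h=D[l]
    if b==0: t=np.linspace(0,2*np.pi,40,endpoint=False);xy=a/2*np.c_[np.cos(t),np.sin(t)]
    else:
        s=np.linspace(-1,1,9);o=np.ones(9);xy=np.r_[np.c_[s,o],np.c_[s,-o],np.c_[o,s],np.c_[-o,s]]*[a/2,b/2]
    c,s=np.cos(q[2]),np.sin(q[2]);xy=xy@np.array([[c,s],[-s,c]])+q[:2]
    return np.r_[np.c_[xy,np.full(len(xy),z)],np.c_[xy,np.full(len(xy),z+h)]]
def fit(l,obs,q0,z=Z):
    """obs: list of (picture, mask, fish). maximise IoU of projected hull (8x supersampled)"""
    S=6
    pre=[]
    for p,m,f in obs:
        ys,xs=np.where(m);x0,x1,y0,y1=xs.min()-12,xs.max()+13,ys.min()-12,ys.max()+13
        x0=max(x0,0);y0=max(y0,0);c=m[y0:y1,x0:x1].astype(np.uint8)
        pre.append((p,f,x0,y0,cv2.resize(c,None,fx=S,fy=S,interpolation=cv2.INTER_NEAREST)>0))
    def cost(q):
        e=0
        for p,f,x0,y0,M in pre:
            u=(proj(pts(l,q,z),p,f)-[x0,y0]+.5)*S-.5
            h=cv2.convexHull(np.round(u*16).astype(np.int32).reshape(-1,1,2));I=np.zeros(M.shape,np.uint8)
            cv2.fillConvexPoly(I,h,1,shift=4);I=I>0
            e+=1-(I&M).sum()/max((I|M).sum(),1)
        return e/len(pre)
    best=None
    for a in ([0] if D[l][1]==0 else np.arange(0,np.pi,np.pi/8)):
        q=np.r_[q0[:2],a]
        r=minimize(cost,q,method="Nelder-Mead",options=dict(initial_simplex=np.array([q,q+[.01,0,0],q+[0,.01,0],q+[0,0,.2]]),xatol=1e-4,fatol=1e-5))
        if best is None or r.fun<best.fun: best=r
    return best.x,best.fun
E
python3 - <<'E'
from h import *
top=arm.get_image("top");sc=arm.get_image("scene")
for l in D:
    res={n:[d for d in arm.trace(l,p) if d["conf"]>.5] for n,p in(("top",top),("scene",sc))}
    k=2 if l=="bin_a" else 1
    for i in range(k):
        for use in (("top",),("scene",),("top","scene")):
            if all(len(res[n])>i for n in use) and (k==1 or len(use)==1):
                obs=[({"top":top,"scene":sc}[n],res[n][i]["region"],False) for n in use]
                c=np.array(res[use[0]][i]["centre"])*[640,400]
                q,f=fit(l,obs,ray(c,obs[0][0],.02))
                print(l,i,use,q.round(4),round(f,3))
E
```

```text
mailer 0 ('top',) [ 0.6278  0.1417 -1.3866] 0.035
mailer 0 ('scene',) [0.6299 0.1416 1.7748] 0.132
mailer 0 ('top', 'scene') [0.6279 0.1419 1.7519] 0.085
bin_a 0 ('top',) [ 0.6225 -0.2741  3.2234] 0.156
bin_a 0 ('scene',) [ 0.6283 -0.2706  0.5786] 0.223
bin_a 1 ('top',) [ 0.5929 -0.0764  0.1582] 0.062
card_pack 0 ('top',) [0.3707 0.2552 3.1975] 0.097
card_pack 0 ('scene',) [0.3755 0.2599 0.1097] 0.061
card_pack 0 ('top', 'scene') [0.3744 0.2573 0.0828] 0.104
tag_bundle 0 ('top',) [ 0.4472 -0.0911 -0.1486] 0.116
tag_bundle 0 ('scene',) [ 0.4488 -0.0815 -0.1787] 0.086
tag_bundle 0 ('top', 'scene') [ 0.4488 -0.0899 -0.1593] 0.159
bead_jar 0 ('scene',) [ 0.5791 -0.0529  0.2711] 0.47
small_roll 0 ('top',) [ 0.4543  0.1107 -0.1674] 0.339
small_roll 0 ('scene',) [0.4556 0.1179 0.1059] 0.075
small_roll 0 ('top', 'scene') [0.4558 0.1138 0.1164] 0.256
large_roll 0 ('top',) [0.4178 0.4729 0.1202] 0.39
large_roll 0 ('scene',) [0.4199 0.4759 0.0295] 0.206
large_roll 0 ('top', 'scene') [0.4188 0.4743 0.5037] 0.315
label_roll 0 ('top',) [0.5541 0.4982 0.1238] 0.164
label_roll 0 ('scene',) [0.5565 0.5023 0.0668] 0.202
label_roll 0 ('top', 'scene') [0.5561 0.5007 0.1024] 0.186
phone 0 ('top',) [ 0.4434 -0.4319  3.0559] 0.051
phone 0 ('scene',) [ 0.4468 -0.4274  3.0934] 0.237
phone 0 ('top', 'scene') [ 0.4443 -0.4314 -0.0864] 0.159
```

```bash
cat >> h.py <<'E'
from scipy.spatial.transform import Rotation as R
def to(x,y,z,yang=None):
    """turn about tool z so that tool y lies at world angle yang (mod pi), then shift: in tool axes, cm"""
    s=arm.observe();r=R.from_rotvec(s["ee_rot"]);t=0
    if yang is not None:
        v=r.as_matrix()[:,1];cur=np.arctan2(v[1],v[0]);t=-((yang-cur+np.pi/2)%np.pi-np.pi/2)
    print("tilt",r.as_matrix()[:,2].round(4),"yang now",np.arctan2(*r.as_matrix()[:2,1][::-1]).round(3))
    d=(r*R.from_rotvec([0,0,t])).inv().apply(np.array([x,y,z])-s["position"])*100
    print("t",s["clock"],"pos",s["position"].round(4),"turn",round(t,3),"then shift cm",d.round(2))
E
python3 - <<'E'
from h import *
top=arm.get_image("top");P=ray((421.9,239.5),top,.08);print(P)
to(P[0],P[1],.26,.15)
E
```

```text
[ 0.38863406 -0.26188034  0.08      ]
tilt [ 0. -0. -1.] yang now -1.157
t 2.05 pos [ 0.2513 -0.5723  0.1967] turn -1.307 then shift cm [28.64 18.22 -6.34]
```

Emit:
carry_out(claw=[9.18,9.18,9.18,9.18,9.18,9.18,9.18,9.18,9.18,9.18,9.18,9.18,9.18,9.18,9.18,9.18,9.18,9.18,9.18,9.18], delta_pos=[[0,0,0],[0,0,0],[0,0,0],[0,0,0],[0,0,0],[0,0,0],[0,0,0],[0,0,0],[0,0,0],[2.6,1.66,-0.58],[2.6,1.66,-0.58],[2.6,1.66,-0.58],[2.6,1.66,-0.58],[2.6,1.66,-0.58],[2.6,1.66,-0.58],[2.6,1.66,-0.58],[2.6,1.66,-0.58],[2.6,1.66,-0.58],[2.6,1.66,-0.58],[2.6,1.66,-0.58]], angular=[[0,0,-0.145],[0,0,-0.145],[0,0,-0.145],[0,0,-0.145],[0,0,-0.145],[0,0,-0.145],[0,0,-0.145],[0,0,-0.145],[0,0,-0.145],[0,0,0],[0,0,0],[0,0,0],[0,0,0],[0,0,0],[0,0,0],[0,0,0],[0,0,0],[0,0,0],[0,0,0],[0,0,0]], force=25)

```text
clock: 4.05
position: [0.3901, -0.2614, 0.2609]
ee_rot: [2.051, 2.379, -0.0]
force: [0.5, 0.1, -0.6]
width: 1.002
gripper_force: 0.0
```

```bash
python3 - <<'E'
from h import *
to(.389,-.262,.26,.15)
p=arm.get_image("wrist");cv2.imwrite("pics/w1.png",p["frame"][:,:,::-1]);print(p["mtx"],p["T"])
for l in("bead_jar","bin_a","tag_bundle","phone"):
  for d in arm.trace(l,p):
    if d["conf"]>.4:
        c=np.array(d["centre"])*[640,400];q,f=fit(l,[(p,d["region"],True)],ray(c,p,.04,True))
        print(l,round(d["conf"],2),c.round(),q.round(4),round(f,3))
E
```

```text
tilt [ 3.e-04 -5.e-04 -1.e+00] yang now 0.148
t 4.05 pos [ 0.3901 -0.2614  0.2609] turn -0.002 then shift cm [-0.04 -0.12  0.09]
[[309.70691629   0.         317.394646  ]
 [  0.         309.70691629 203.83315797]
 [  0.           0.           1.        ]] [[ 0.98907308  0.14154773  0.04121514  0.37908969]
 [ 0.14741344 -0.9532151  -0.26391333 -0.18994868]
 [ 0.00193056  0.26710523 -0.96366543  0.4486331 ]
 [ 0.          0.          0.          1.        ]]
bead_jar 0.98 [318. 178.] [ 0.3876 -0.2597  0.0875] 0.14
bin_a 0.67 [474.  71.] [ 0.594  -0.0736  3.3639] 0.118
bin_a 0.65 [466. 206.] [ 0.6246 -0.271   0.0598] 0.138
tag_bundle 0.69 [378.  57.] [ 0.4466 -0.0885 -0.1859] 0.137
phone 0.69 [328. 262.] [ 0.3968 -0.3384  1.743 ] 0.7
```

View pics/w1.png

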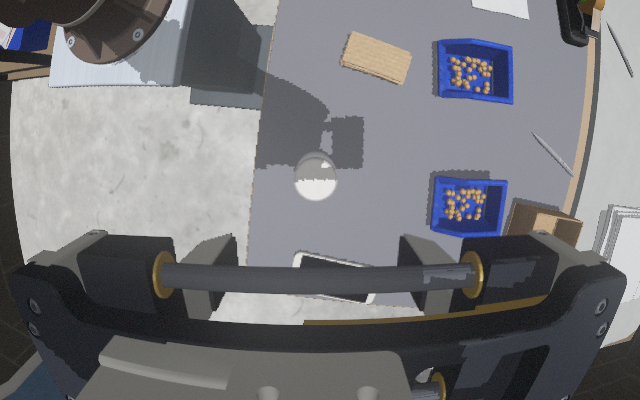

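Emit:
carry_out(claw=[9.18,9.18,9.18,9.18,9.18,9.18,9.18,9.18,9.18,9.18,5,5,5,5,5,5,5], delta_pos=[[0.12,-0.19,2.9],[0,0,3],[0,0,3],[0,0,3],[0,0,3],[0,0,3],[0,0,2.5],[0,0,1.9],[0,0,1],[0,0,0],[0,0,0],[0,0,0],[0,0,0],[0,0,0],[0,0,0],[0,0,0],[0,0,0]], angular=[[0,0,0],[0,0,0],[0,0,0],[0,0,0],[0,0,0],[0,0,0],[0,0,0],[0,0,0],[0,0,0],[0,0,0],[0,0,0],[0,0,0],[0,0,0],[0,0,0],[0,0,0],[0,0,0],[0,0,0]], force=20)

```text
clock: 6.0
position: [0.3879, -0.2617, 0.0277]
ee_rot: [2.051, 2.379, -0.0]
force: [-1.3, 1.7, 5.5]
width: 0.601
gripper_force: 20.0
```

```bash
python3 - <<'E'
from h import *
to(.6085,-.174,.14,.15)
print(arm.observe()["position"],arm.observe()["force"])
E
```

```text
tilt [ 4.e-04 -4.e-04 -1.e+00] yang now 0.148
t 6.0 pos [ 0.3879 -0.2617  0.0277] turn -0.002 then shift cm [  5.37  23.13 -11.22]
[ 0.38785534 -0.26171631  0.0277325 ] [-1.33233866  1.65754406  5.5030653 ]
```

Emit:
carry_out(claw=[5,5,5,5,5,5,5,5,5,5,5,5,5,5,5,5,5], delta_pos=[[0,0,-1.2],[0,0,-2.5],[0,0,-2.5],[0,0,-2.5],[0,0,-2.5],[0.54,2.31,0],[0.54,2.31,0],[0.54,2.31,0],[0.54,2.31,0],[0.54,2.31,0],[0.54,2.31,0],[0.54,2.31,0],[0.54,2.31,0],[0.54,2.31,0],[0.54,2.31,0],[0,0,0],[0,0,0]], angular=[[0,0,0],[0,0,0],[0,0,0],[0,0,0],[0,0,0],[0,0,0],[0,0,0],[0,0,0],[0,0,0],[0,0,0],[0,0,0],[0,0,0],[0,0,0],[0,0,0],[0,0,0],[0,0,0],[0,0,0]])

```text
clock: 7.7
position: [0.6079, -0.1738, 0.1395]
ee_rot: [-2.05, -2.38, 0.0]
force: [-0.3, -0.7, -0.7]
width: 0.598
gripper_force: 20.0
```

```bash
python3 - <<'E'
from h import *
to(.6085,-.174,.0285,.15)
p=arm.get_image("wrist");cv2.imwrite("pics/w2.png",p["frame"][:,:,::-1])
for l,z in(("bead_jar",.117),("bin_a",Z)):
  for d in arm.trace(l,p):
    if d["conf"]>.4:
        c=np.array(d["centre"])*[640,400];q,f=fit(l,[(p,d["region"],True)],ray(c,p,.04,True),z)
        print(l,round(d["conf"],2),c.round(),q.round(4),round(f,3))
E
```

```text
tilt [-8.e-04  3.e-04 -1.e+00] yang now 0.149
t 7.7 pos [ 0.6079 -0.1738  0.1395] turn -0.001 then shift cm [-0.04  0.07 11.1 ]
bead_jar 0.59 [319. 240.] [ 0.609  -0.1703 -0.5362] 0.347
bin_a 0.92 [318.  92.] [ 0.5953 -0.0728  3.2746] 0.123
bin_a 0.76 [326. 311.] [ 0.6443 -0.3563  0.2478] 0.638
```

View pics/w2.png

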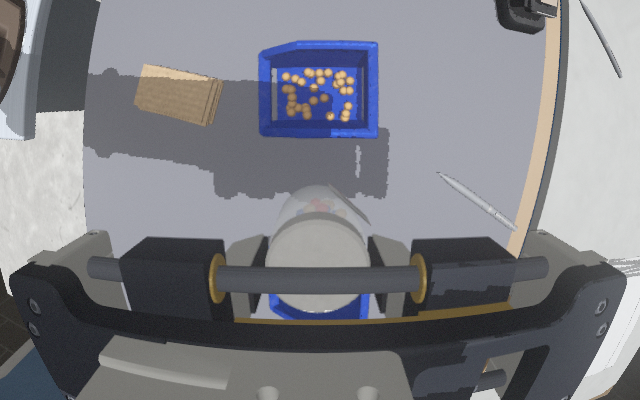

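Emit:
carry_out(claw=[5,5,5,5,5,5,5,9.18,9.18,9.18,9.18,9.18,9.18,9.18,9.18,9.18,9.18,9.18,9.18], delta_pos=[[-0.09,0.11,2],[0,0,2.5],[0,0,2.5],[0,0,2],[0,0,1.4],[0,0,0.7],[0,0,0],[0,0,0],[0,0,0],[0,0,0],[0,0,0],[0,0,-1.5],[0,0,-3],[0,0,-3],[0,0,-3],[0,0,-3],[0,0,-3],[0,0,-3],[0,0,-3]], angular=[[0,0,0],[0,0,0],[0,0,0],[0,0,0],[0,0,0],[0,0,0],[0,0,0],[0,0,0],[0,0,0],[0,0,0],[0,0,0],[0,0,0],[0,0,0],[0,0,0],[0,0,0],[0,0,0],[0,0,0],[0,0,0],[0,0,0]])

```text
clock: 9.75
position: [0.6092, -0.1746, 0.2562]
ee_rot: [2.05, 2.379, 0.001]
force: [-0.3, 0.1, -0.9]
width: 1.004
gripper_force: 0.0
```

```bash
python3 - <<'E'
from h import *
p=arm.get_image("wrist")
for l in("bead_jar","bin_a","tag_bundle","mailer"):
  for d in arm.trace(l,p):
    if d["conf"]>.4:
        c=np.array(d["centre"])*[640,400];q,f=fit(l,[(p,d["region"],True)],ray(c,p,.04,True))
        print(l,round(d["conf"],2),c.round(),q.round(4),round(f,3))
# over between cards and roll, tool y across the card width (card yaw ~.09)
to(.40,.22,.30,.09+np.pi/2)
E
```

```text
bead_jar 0.71 [317. 180.] [ 0.6088 -0.1726  0.2875] 0.116
bead_jar 0.69 [317. 100.] [ 0.5869 -0.0644 -0.0692] 0.657
bead_jar 0.49 [213.  97.] [ 0.4599 -0.092   0.0582] 0.263
bin_a 0.96 [319. 242.] [ 0.6252 -0.2854  0.1325] 0.266
bin_a 0.86 [315.  97.] [ 0.592  -0.0735  0.1395] 0.119
tag_bundle 0.57 [212.  98.] [ 0.4453 -0.0891 -0.1836] 0.119
tilt [ 1.e-04 -2.e-04 -1.e+00] yang now 0.148
t 10.0 pos [ 0.6091 -0.1748  0.2537] turn -1.513 then shift cm [17.28 41.2  -4.64]
```

Emit:
carry_out(claw=[9.18,9.18,9.18,9.18,9.18,9.18,9.18,9.18,9.18,9.18,9.18], delta_pos=[[0,0,0],[0,0,0],[0,0,0],[0,0,0],[0,0,0],[0,0,0],[0,0,0],[0,0,0],[0,0,0],[0,0,0],[0,0,0]], angular=[[0,0,-0.1375],[0,0,-0.1375],[0,0,-0.1375],[0,0,-0.1375],[0,0,-0.1375],[0,0,-0.1375],[0,0,-0.1375],[0,0,-0.1375],[0,0,-0.1375],[0,0,-0.1375],[0,0,-0.1375]])

```text
clock: 11.1
position: [0.6086, -0.1748, 0.2522]
ee_rot: [0.15, -3.136, -0.001]
force: [0.3, -0.4, 0.2]
width: 1.0
gripper_force: 0.0
```

Emit:
carry_out(claw=[9.18,9.18,9.18,9.18,9.18,9.18,9.18,9.18,9.18,9.18,9.18,9.18,9.18,9.18,9.18,9.18], delta_pos=[[1.23,2.94,-0.33],[1.23,2.94,-0.33],[1.23,2.94,-0.33],[1.23,2.94,-0.33],[1.23,2.94,-0.33],[1.23,2.94,-0.33],[1.23,2.94,-0.33],[1.23,2.94,-0.33],[1.23,2.94,-0.33],[1.23,2.94,-0.33],[1.23,2.94,-0.33],[1.23,2.94,-0.33],[1.23,2.94,-0.33],[1.23,2.94,-0.33],[0,0,0],[0,0,0]], angular=[[0,0,0],[0,0,0],[0,0,0],[0,0,0],[0,0,0],[0,0,0],[0,0,0],[0,0,0],[0,0,0],[0,0,0],[0,0,0],[0,0,0],[0,0,0],[0,0,0],[0,0,0],[0,0,0]])

```text
clock: 12.7
position: [0.4005, 0.2196, 0.299]
ee_rot: [0.144, -3.137, 0.001]
force: [0.3, 0.4, -0.4]
width: 0.997
gripper_force: 0.0
```

```bash
python3 - <<'E'
from h import *
p=arm.get_image("wrist");cv2.imwrite("pics/w3.png",p["frame"][:,:,::-1])
for l in("card_pack","small_roll","mailer"):
  for d in arm.trace(l,p):
    if d["conf"]>.4:
        c=np.array(d["centre"])*[640,400];q,f=fit(l,[(p,d["region"],True)],ray(c,p,.02,True))
        print(l,round(d["conf"],2),c.round(),q.round(4),round(f,3))
to(.374,.2565,.12,.09+np.pi/2)
E
```

```text
card_pack 0.61 [347. 154.] [0.3713 0.2567 3.2048] 0.056
small_roll 0.77 [247. 187.] [ 0.4538  0.1137 -0.1559] 0.236
mailer 0.83 [272. 304.] [0.6989 0.1536 1.6652] 0.492
tilt [-9.e-04 -6.e-04 -1.e+00] yang now 1.658
t 12.9 pos [0.4015 0.2184 0.2991] turn -0.002 then shift cm [ 2.38  4.05 17.91]
```

View pics/w3.png

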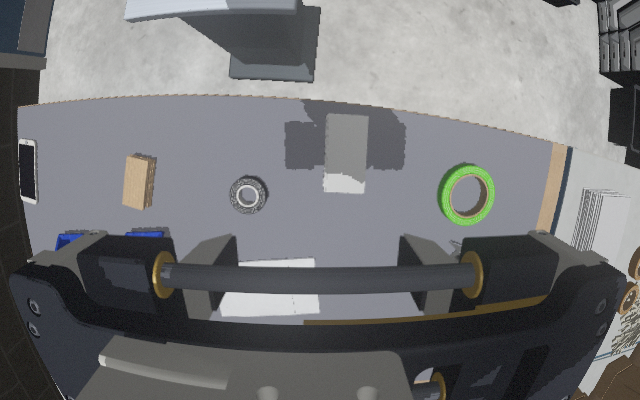

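```bash
python3 - <<'E'
from h import *
to(.3715,.2562,.02,.06+np.pi/2)
E
```

```text
tilt [-9.e-04 -6.e-04 -1.e+00] yang now 1.658
t 12.9 pos [0.4015 0.2184 0.2991] turn 0.028 then shift cm [ 2.75  3.97 27.91]
```

Emit:
carry_out(claw=[9.18,9.18,9.18,9.18,9.18,9.18,9.18,9.18,9.18,9.18,9.18,9.18,5,5,5,5,5,5,5], delta_pos=[[0,0,0],[1.38,1.98,2.8],[1.37,1.99,2.8],[0,0,3],[0,0,3],[0,0,3],[0,0,3],[0,0,3],[0,0,3],[0,0,2.5],[0,0,1.8],[0,0,0],[0,0,0],[0,0,0],[0,0,0],[0,0,0],[0,0,0],[0,0,0],[0,0,0]], angular=[[0,0,0.028],[0,0,0],[0,0,0],[0,0,0],[0,0,0],[0,0,0],[0,0,0],[0,0,0],[0,0,0],[0,0,0],[0,0,0],[0,0,0],[0,0,0],[0,0,0],[0,0,0],[0,0,0],[0,0,0],[0,0,0],[0,0,0]], force=25)

```text
clock: 14.8
position: [0.3716, 0.2576, 0.0211]
ee_rot: [-0.096, 3.139, -0.0]
force: [0.9, -1.2, 6.8]
width: 0.642
gripper_force: 25.0
```

Emit:
carry_out(claw=[5,5,5,5,5,5,5], delta_pos=[[0,0,-1.2],[0,0,-2],[0,0,-2.4],[0,0,-2.4],[0,0,-2],[0,0,0],[0,0,0]], angular=[[0,0,0],[0,0,0],[0,0,0],[0,0,0],[0,0,0],[0,0,0],[0,0,0]])

```text
clock: 15.5
position: [0.3712, 0.2573, 0.1207]
ee_rot: [-0.096, 3.139, -0.0]
force: [-0.3, 0.6, -3.6]
width: 0.636
gripper_force: 25.0
```

```bash
python3 - <<'E'
from h import *
p=arm.get_image("wrist");s=arm.get_image("scene");dz=arm.observe()["position"][2]-.02
for l in("card_pack","small_roll","mailer"):
 for P,f_ in((p,True),(s,False)):
  for d in arm.trace(l,P):
    if d["conf"]>.4:
        z=Z+dz*(l=="card_pack")
        c=np.array(d["centre"])*[640,400];q,f=fit(l,[(P,d["region"],f_)],ray(c,P,z+.02,f_),z)
        print(l,f_,round(d["conf"],2),c.round(),q.round(4),round(f,3))
to(.628,.142,.12,1.754+np.pi/2)
E
```

```text
card_pack True 0.59 [322. 216.] [0.3718 0.259  0.0474] 0.245
card_pack False 0.83 [324. 224.] [0.3731 0.26   0.0421] 0.224
mailer False 0.74 [269. 221.] [0.6298 0.1438 1.7624] 0.123
mailer False 0.51 [299. 186.] [ 0.7473 -0.0829  0.3038] 0.75
tilt [-8.e-04 -3.e-04 -1.e+00] yang now 1.633
t 15.9 pos [0.3709 0.2575 0.1202] turn 1.449 then shift cm [-16.04  23.17   0.  ]
```

Emit:
carry_out(claw=[5,5,5,5,5,5,5,5,5,5,5,5,5,5,5,5,5,5,5,5], delta_pos=[[0,0,0],[0,0,0],[0,0,0],[0,0,0],[0,0,0],[0,0,0],[0,0,0],[0,0,0],[0,0,0],[0,0,0],[-1.6,2.32,0],[-1.6,2.32,0],[-1.6,2.32,0],[-1.6,2.32,0],[-1.6,2.32,0],[-1.6,2.32,0],[-1.6,2.32,0],[-1.6,2.32,0],[-1.6,2.32,0],[-1.6,2.32,0]], angular=[[0,0,0.145],[0,0,0.145],[0,0,0.145],[0,0,0.145],[0,0,0.145],[0,0,0.145],[0,0,0.145],[0,0,0.145],[0,0,0.145],[0,0,0.145],[0,0,0],[0,0,0],[0,0,0],[0,0,0],[0,0,0],[0,0,0],[0,0,0],[0,0,0],[0,0,0],[0,0,0]])

```text
clock: 17.9
position: [0.6291, 0.1418, 0.12]
ee_rot: [-2.009, -2.414, 0.001]
force: [0.8, 0.1, -2.2]
width: 0.64
gripper_force: 25.0
```

Emit:
carry_out(claw=[5,5], delta_pos=[[0,0,0],[0,0,0]], angular=[[0,0,0],[0,0,0]])

```text
clock: 18.1
position: [0.6282, 0.1421, 0.1197]
ee_rot: [-2.01, -2.413, 0.001]
force: [-1.1, -0.2, -2.4]
width: 0.638
gripper_force: 25.0
```

```bash
python3 - <<'E'
from h import *
to(.628,.142,.03,1.754+np.pi/2)
p=arm.get_image("wrist");cv2.imwrite("pics/w4.png",p["frame"][:,:,::-1])
z=.104
for d in arm.trace("card_pack",p):
    if d["conf"]>.4:
        c=np.array(d["centre"])*[640,400];q,f=fit("card_pack",[(p,d["region"],True)],ray(c,p,z+.02,True),z)
        print(c.round(),q.round(4),round(f,3))
E
```

```text
tilt [-0.0013  0.     -1.    ] yang now 0.182
t 18.1 pos [0.6282 0.1421 0.1197] turn -0.002 then shift cm [-0.01 -0.01  8.97]
[318. 218.] [0.6289 0.1419 1.74  ] 0.239
```

View pics/w4.png

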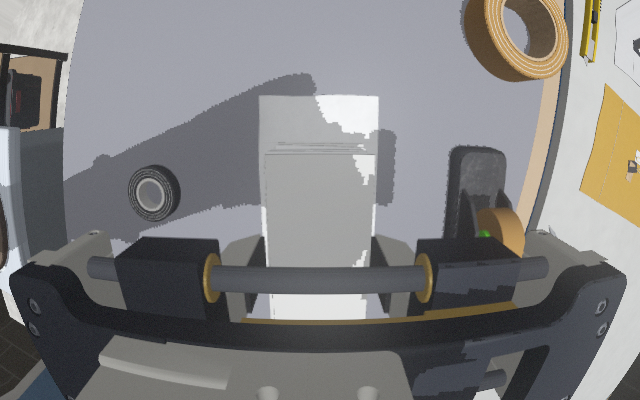

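The pack hangs square over the mailer: the mailer's edges are at columns 259 and 379 and its left end is at row 96. I'll lower it and release.

Emit:
carry_out(claw=[5,5,5,5,5,5,5,9.18,9.18,9.18,9.18,9.18,9.18,9.18,9.18,9.18,9.18,9.18,9.18], delta_pos=[[0,0,2],[0,0,2.5],[0,0,2.3],[0,0,1.2],[0,0,0.7],[0,0,0.25],[0,0,0],[0,0,0],[0,0,0],[0,0,0],[0,0,0],[0,0,-2],[0,0,-3],[0,0,-3],[0,0,-3],[0,0,-3],[0,0,-3],[0,0,-3],[0,0,-3]], angular=[[0,0,0],[0,0,0],[0,0,0],[0,0,0],[0,0,0],[0,0,0],[0,0,0],[0,0,0],[0,0,0],[0,0,0],[0,0,0],[0,0,0],[0,0,0],[0,0,0],[0,0,0],[0,0,0],[0,0,0],[0,0,0],[0,0,0]])

```text
clock: 20.1
position: [0.6282, 0.1423, 0.2627]
ee_rot: [2.01, 2.414, 0.0]
force: [0.3, 0.3, -0.5]
width: 1.006
gripper_force: 0.0
```

```bash
python3 - <<'E'
from h import *
p=arm.get_image("wrist");cv2.imwrite("pics/w5.png",p["frame"][:,:,::-1])
for l,z in(("card_pack",.014),("small_roll",Z),("tag_bundle",Z)):
  for d in arm.trace(l,p):
    if d["conf"]>.4:
        c=np.array(d["centre"])*[640,400];q,f=fit(l,[(p,d["region"],True)],ray(c,p,z+.01,True),z)
        print(l,round(d["conf"],2),c.round(),q.round(4),round(f,3))
E
```

```text
card_pack 0.59 [318. 175.] [0.6301 0.1431 1.7399] 0.058
small_roll 0.9 [190. 173.] [ 0.4544  0.1141 -0.2609] 0.161
```

View pics/w5.png

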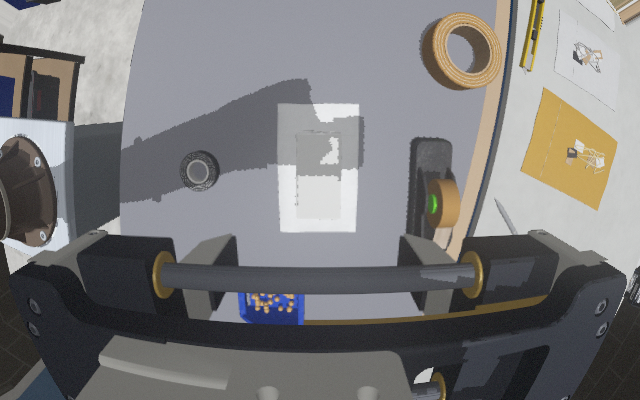

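The cards are on the mailer, whose corners are near (278,104), (359,104), (356,232) and (279,231). The small roll is at about (198,172).

```bash
python3 - <<'E'
from h import *
p=arm.get_image("wrist")
C=np.array([ray(u,p,.014,True)[:2] for u in((278,104),(359,104),(356,232),(279,231))])
print(C.round(4),C.mean(0)); v=(C[0]+C[1]-C[2]-C[3])/2;print(np.linalg.norm(v),np.arctan2(v[1],v[0]))
for u in((198.5,171.5),):print(ray(u,p,.016,True))
to(.455,.1145,.20,1.655+np.pi/2)
E
```

```text
[[0.5581 0.2268]
 [0.669  0.2474]
 [0.7035 0.0622]
 [0.589  0.0429]] [0.62989761 0.14483033]
0.1874603459429209 1.746122833331894
[0.45512539 0.11272866 0.016     ]
tilt [-5.e-04 -4.e-04 -1.e+00] yang now 0.182
t 20.35 pos [0.6281 0.1422 0.2606] turn 0.098 then shift cm [ -1.3  -17.48   6.07]
```

Emit:
carry_out(claw=[9.18,9.18,9.18,9.18,9.18,9.18,9.18,9.18,9.18,9.18,9.18,9.18,9.18,9.18,9.18,9.18], delta_pos=[[0.05,-2.92,0],[0.05,-2.92,0],[0.05,-2.92,0],[0.05,-2.92,0],[0.05,-2.92,0],[0.05,-2.92,0],[0,0,2.5],[0,0,3],[0,0,3],[0,0,3],[0,0,3],[0,0,3],[0,0,3],[0,0,2],[0,0,0],[0,0,0]], angular=[[0,0,0],[0,0,0],[0,0,0],[0,0,0],[0,0,0],[0,0,0],[0,0,0],[0,0,0],[0,0,0],[0,0,0],[0,0,0],[0,0,0],[0,0,0],[0,0,0],[0,0,0],[0,0,0]])

```text
clock: 21.95
position: [0.4547, 0.1134, 0.0358]
ee_rot: [-2.009, -2.414, 0.002]
force: [0.1, -0.5, 0.6]
width: 1.001
gripper_force: 0.0
```

```bash
python3 - <<'E'
from h import *
to(.455,.1135,.0075)
E
```

```text
tilt [-1.9e-03 -3.0e-04 -1.0e+00] yang now 0.183
t 21.95 pos [0.4547 0.1134 0.0358] turn 0 then shift cm [0.   0.03 2.83]
```

Emit:
carry_out(claw=[9.18,9.18,9.18,5,5,5,5,5,5,5], delta_pos=[[0,0,1.5],[0,0,0.9],[0,0,0.4],[0,0,0],[0,0,0],[0,0,0],[0,0,0],[0,0,0],[0,0,0],[0,0,0]], angular=[[0,0,0],[0,0,0],[0,0,0],[0,0,0],[0,0,0],[0,0,0],[0,0,0],[0,0,0],[0,0,0],[0,0,0]], force=15)

```text
clock: 22.95
position: [0.4555, 0.1135, 0.0082]
ee_rot: [2.01, 2.414, 0.0]
force: [0.1, 0.1, -0.5]
width: 0.55
gripper_force: 0.0
```

Emit:
carry_out(claw=[5,5,5,5,5,5,5,5,5], delta_pos=[[0,0,-1],[0,0,-2],[0,0,-3],[0,0,-3],[0,0,-3],[0,0,-3],[0,0,0],[0,0,0],[0,0,0]], angular=[[0,0,0],[0,0,0],[0,0,0],[0,0,0],[0,0,0],[0,0,0],[0,0,0],[0,0,0],[0,0,0]])

```text
clock: 23.85
position: [0.4549, 0.1132, 0.1576]
ee_rot: [-2.01, -2.414, 0.002]
force: [0.0, -0.2, 0.2]
width: 0.543
gripper_force: 0.0
```

```bash
python3 - <<'E'
from h import *
p=arm.get_image("wrist");cv2.imwrite("pics/w6.png",p["frame"][:,:,::-1])
to(.599,.306,.16)
E
```

```text
tilt [-1.6e-03 -5.0e-04 -1.0e+00] yang now 0.183
t 23.9 pos [0.4548 0.1132 0.1574] turn 0 then shift cm [16.34 17.68 -0.29]
```

View pics/w6.png

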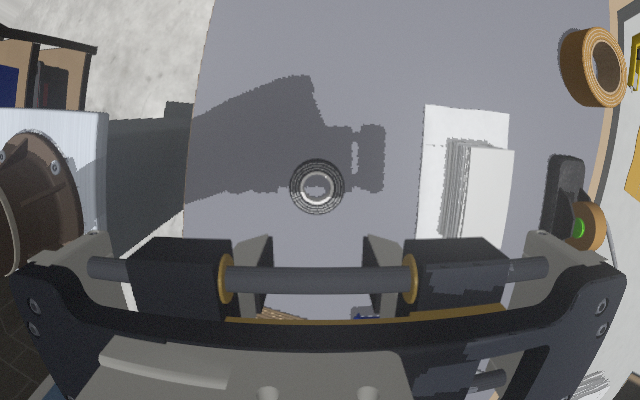

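```bash
python3 - <<'E'
from h import *
p=arm.get_image("wrist")
print(ray((317,187),p,.016,True),proj([[.455,.1135,.016],[*arm.observe()["position"]]],p,True))
for d in arm.trace("small_roll",p)[:1]:
    m=d["region"];ys,xs=np.where(m);print(d["conf"],xs.min(),xs.max(),ys.min(),ys.max())
    q,f=fit("small_roll",[(p,m,True)],[.455,.1135]);print(q,f)
s=arm.observe();print(s["width"],s["position"])
cv2.imwrite("pics/w7.png",cv2.resize(p["frame"][140:300,200:440,::-1],(720,480),interpolation=cv2.INTER_CUBIC))
E
```

```text
[0.45436745 0.11319111 0.016     ] [[317.62360427 186.8304473 ]
 [317.34582804 233.6853936 ]]
0.74 289 344 159 214
[0.45402029 0.11372046 0.24155878] 0.21337867979947445
0.5429190085132929 [0.45485264 0.11330804 0.15728712]
```

View pics/w7.png

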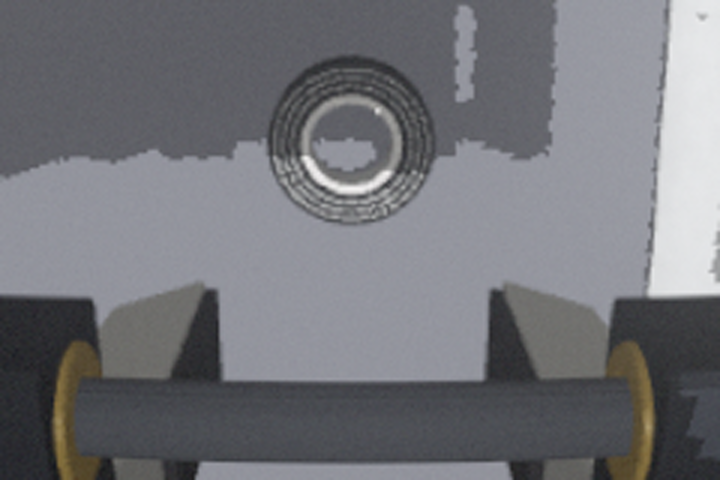

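The grip missed: the fingers closed at 0 N, and the roll still lies at (317,187), directly below the TCP. I'll reopen, go lower while watching the force, and try again.

Emit:
carry_out(claw=[9.18,9.18,9.18,9.18,9.18,9.18,9.18,9.18,9.18,9.18,9.18,9.18,9.18,9.18], delta_pos=[[0,0,0],[0,0,0],[0,0,0],[0,0,2.5],[0,0,3],[0,0,3],[0,0,3],[0,0,2],[0,0,1],[0,0,0.5],[0,0,0.15],[0,0,0],[0,0,0],[0,0,0]], angular=[[0,0,0],[0,0,0],[0,0,0],[0,0,0],[0,0,0],[0,0,0],[0,0,0],[0,0,0],[0,0,0],[0,0,0],[0,0,0],[0,0,0],[0,0,0],[0,0,0]])

```text
clock: 25.4
position: [0.4561, 0.1136, 0.0073]
ee_rot: [2.01, 2.414, 0.002]
force: [-0.6, -0.1, -0.8]
width: 1.0
gripper_force: 0.0
```

Emit:
carry_out(claw=[9.18,9.18,9.18], delta_pos=[[0,0,0.15],[0,0,0],[0,0,0]], angular=[[0,0,0],[0,0,0],[0,0,0]])

```text
clock: 25.7
position: [0.4555, 0.1135, 0.0051]
ee_rot: [2.01, 2.414, -0.0]
force: [0.2, -0.3, 0.3]
width: 1.001
gripper_force: 0.0
```

Emit:
carry_out(claw=[9.18,9.18,9.18], delta_pos=[[0,0,0.15],[0,0,0],[0,0,0]], angular=[[0,0,0],[0,0,0],[0,0,0]])

```text
clock: 26.0
position: [0.4554, 0.1135, 0.0035]
ee_rot: [-2.01, -2.414, 0.0]
force: [-0.1, -0.6, -0.4]
width: 1.002
gripper_force: 0.0
```

Emit:
carry_out(claw=[9.18,9.18,9.18], delta_pos=[[0,0,0.15],[0,0,0],[0,0,0]], angular=[[0,0,0],[0,0,0],[0,0,0]])

```text
clock: 26.3
position: [0.4555, 0.1135, 0.0021]
ee_rot: [-2.01, -2.415, 0.0]
force: [-0.5, 0.3, -0.7]
width: 1.003
gripper_force: 0.0
```

Emit:
carry_out(claw=[8,7,6.5,6,5.5,5.5,5.5,5.5], delta_pos=[[0,0,0],[0,0,0],[0,0,0],[0,0,0],[0,0,0],[0,0,0],[0,0,0],[0,0,0]], angular=[[0,0,0],[0,0,0],[0,0,0],[0,0,0],[0,0,0],[0,0,0],[0,0,0],[0,0,0]])

```text
clock: 27.1
position: [0.4555, 0.1135, 0.0021]
ee_rot: [2.01, 2.414, -0.0]
force: [0.5, -0.1, -0.5]
width: 0.597
gripper_force: 0.0
```

Emit:
carry_out(claw=[9.18,9.18,9.18,9.18,9.18,9.18], delta_pos=[[0,0,0],[0,0,0],[0,0,0],[0,0,0.2],[0,0,0],[0,0,0]], angular=[[0,0,0],[0,0,0],[0,0,0],[0,0,0],[0,0,0],[0,0,0]])

```text
clock: 27.7
position: [0.4554, 0.1135, 0.0]
ee_rot: [-2.01, -2.414, 0.0]
force: [0.2, -0.8, 0.2]
width: 0.993
gripper_force: 0.0
```

Emit:
carry_out(claw=[9.18,9.18,9.18], delta_pos=[[0,0,0.2],[0,0,0],[0,0,0]], angular=[[0,0,0],[0,0,0],[0,0,0]])

```text
clock: 28.0
position: [0.4555, 0.1135, -0.002]
ee_rot: [-2.01, -2.415, 0.0]
force: [-0.4, 0.2, 0.6]
width: 1.0
gripper_force: 0.0
```

```bash
python3 - <<'E'
from h import *
s=arm.observe();print(s["position"],s["force"],s["width"])
p=arm.get_image("wrist");cv2.imwrite("pics/w8.png",cv2.resize(p["frame"][140:340,180:460,::-1],(784,560),interpolation=cv2.INTER_CUBIC))
E
```

```text
[ 0.45546709  0.11351972 -0.00195116] [-0.43077479  0.18877669  0.59223226] 1.00022845892154
```

View pics/w8.png

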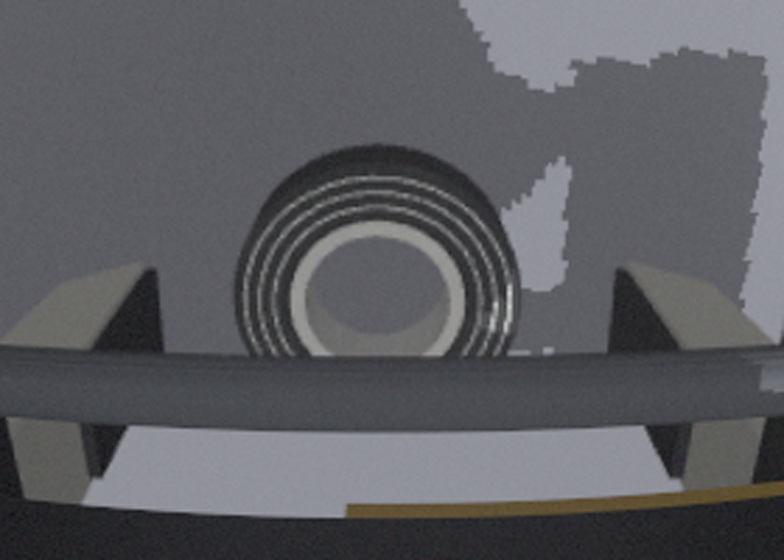

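The roll sits centred between the open fingers, and still nothing is touching at TCP z = -2 mm. I'll close again.

Emit:
carry_out(claw=[8,7,6.5,6,5.5,5.5,5.5,5.5], delta_pos=[[0,0,0],[0,0,0],[0,0,0],[0,0,0],[0,0,0],[0,0,0],[0,0,0],[0,0,0]], angular=[[0,0,0],[0,0,0],[0,0,0],[0,0,0],[0,0,0],[0,0,0],[0,0,0],[0,0,0]])

```text
clock: 28.85
position: [0.4555, 0.1135, -0.0019]
ee_rot: [2.01, 2.415, -0.0]
force: [0.3, 0.3, 0.5]
width: 0.601
gripper_force: 0.0
```

Emit:
carry_out(claw=[9.18,9.18,9.18,9.18,9.18,9.18,9.18,9.18], delta_pos=[[0,0,0],[0,0,0],[0,0,0],[0,0,0.15],[0,0,0],[0,0,0.15],[0,0,0],[0,0,0]], angular=[[0,0,0],[0,0,0],[0,0,0],[0,0,0],[0,0,0],[0,0,0],[0,0,0],[0,0,0]])

```text
clock: 29.65
position: [0.4555, 0.1135, -0.005]
ee_rot: [-2.01, -2.415, 0.0]
force: [-0.2, 0.2, 0.1]
width: 0.996
gripper_force: 0.0
```

Emit:
carry_out(claw=[9.18,9.18,9.18,9.18], delta_pos=[[0,0,0.15],[0,0,0],[0,0,0],[0,0,0]], angular=[[0,0,0],[0,0,0],[0,0,0],[0,0,0]])

```text
clock: 30.05
position: [0.4555, 0.1135, -0.0064]
ee_rot: [2.01, 2.414, -0.0]
force: [-0.3, 0.8, -0.9]
width: 1.001
gripper_force: 0.0
```

Emit:
carry_out(claw=[9.18,9.18,9.18,9.18], delta_pos=[[0,0,0.15],[0,0,0],[0,0,0],[0,0,0]], angular=[[0,0,0],[0,0,0],[0,0,0],[0,0,0]])

```text
clock: 30.45
position: [0.4555, 0.1135, -0.0079]
ee_rot: [2.01, 2.415, -0.0]
force: [-0.6, 0.0, 0.8]
width: 0.998
gripper_force: 0.0
```

Emit:
carry_out(claw=[8,7,6.5,6,5.5,5.5,5.5,5.5], delta_pos=[[0,0,0],[0,0,0],[0,0,0],[0,0,0],[0,0,0],[0,0,0],[0,0,0],[0,0,0]], angular=[[0,0,0],[0,0,0],[0,0,0],[0,0,0],[0,0,0],[0,0,0],[0,0,0],[0,0,0]])

```text
clock: 31.25
position: [0.4572, 0.1142, -0.0069]
ee_rot: [2.009, 2.413, 0.004]
force: [1.9, 0.2, 10.2]
width: 0.601
gripper_force: 5.2
```

Emit:
carry_out(claw=[5,4.5,4.5,4.5], delta_pos=[[0,0,0],[0,0,0],[0,0,0],[0,0,0]], angular=[[0,0,0],[0,0,0],[0,0,0],[0,0,0]])

```text
clock: 31.65
position: [0.4592, 0.1151, -0.0064]
ee_rot: [2.008, 2.412, 0.009]
force: [5.4, 1.4, 10.7]
width: 0.493
gripper_force: 11.4
```

```bash
python3 - <<'E'
from h import *
s=arm.observe();print(s["position"],s["force"],s["width"],s["gripper_force"])
p=arm.get_image("wrist");cv2.imwrite("pics/w9.png",cv2.resize(p["frame"][140:340,180:460,::-1],(784,560),interpolation=cv2.INTER_CUBIC))
E
```

```text
[ 0.45922595  0.11505127 -0.00635341] [ 5.37998025  1.38583719 10.74957513] 0.4926309704039215 11.421185957151465
```

View pics/w9.png

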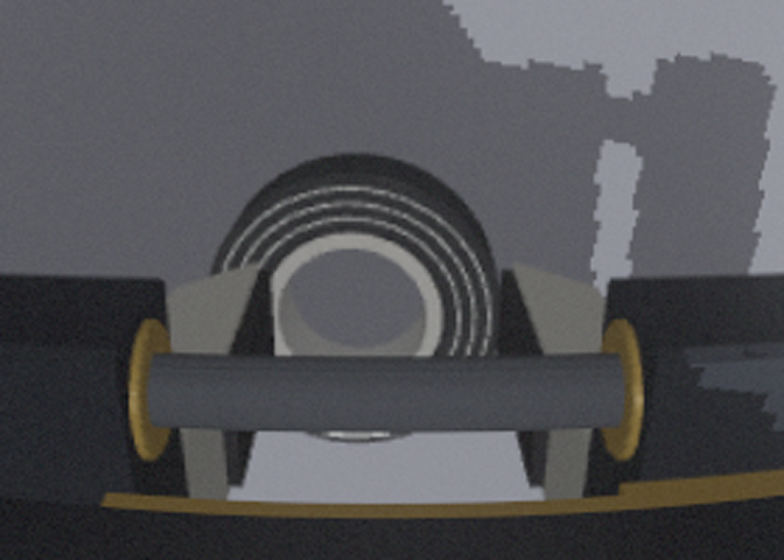

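The left finger has come down on top of the roll, so the tips sit well behind the nominal TCP when the fingers are open. I'll open and go lower in small steps.

Emit:
carry_out(claw=[9.18,9.18,9.18,9.18,9.18,9.18,9.18,9.18,9.18], delta_pos=[[0,0,0],[0,0,0],[0,0,0],[0,0,0.2],[0,0,0],[0,0,0.2],[0,0,0],[0,0,0],[0,0,0]], angular=[[0,0,0],[0,0,0],[0,0,0],[0,0,0],[0,0,0],[0,0,0],[0,0,0],[0,0,0],[0,0,0]])

```text
clock: 32.6
position: [0.4555, 0.1135, -0.012]
ee_rot: [-2.01, -2.414, 0.0]
force: [0.2, -0.1, 0.6]
width: 1.003
gripper_force: 0.0
```

Emit:
carry_out(claw=[9.18,9.18,9.18,9.18], delta_pos=[[0,0,0.2],[0,0,0],[0,0,0],[0,0,0]], angular=[[0,0,0],[0,0,0],[0,0,0],[0,0,0]])

```text
clock: 33.0
position: [0.4555, 0.1135, -0.014]
ee_rot: [-2.01, -2.414, 0.0]
force: [-0.5, 0.3, 0.1]
width: 0.999
gripper_force: 0.0
```

Emit:
carry_out(claw=[9.18,9.18,9.18,9.18], delta_pos=[[0,0,0.2],[0,0,0],[0,0,0],[0,0,0]], angular=[[0,0,0],[0,0,0],[0,0,0],[0,0,0]])

```text
clock: 33.4
position: [0.4555, 0.1136, -0.0159]
ee_rot: [-2.01, -2.415, 0.0]
force: [-0.6, 0.1, -0.4]
width: 1.002
gripper_force: 0.0
```

Emit:
carry_out(claw=[8.5,8,7.5,7,6.5,6,5.5,5.5,5.5,5.5], delta_pos=[[0,0,0],[0,0,0],[0,0,0],[0,0,0],[0,0,0],[0,0,0],[0,0,0],[0,0,0],[0,0,0],[0,0,0]], angular=[[0,0,0],[0,0,0],[0,0,0],[0,0,0],[0,0,0],[0,0,0],[0,0,0],[0,0,0],[0,0,0],[0,0,0]])

```text
clock: 34.4
position: [0.4555, 0.1135, -0.0159]
ee_rot: [2.01, 2.415, -0.0]
force: [0.4, 0.1, 1.2]
width: 0.599
gripper_force: 0.3
```

Emit:
carry_out(claw=[5,4.5,4.5,4.5,4.5], delta_pos=[[0,0,0],[0,0,0],[0,0,0],[0,0,0],[0,0,0]], angular=[[0,0,0],[0,0,0],[0,0,0],[0,0,0],[0,0,0]])

```text
clock: 34.9
position: [0.4555, 0.1135, -0.0159]
ee_rot: [2.01, 2.414, 0.0]
force: [-0.2, -0.2, 1.2]
width: 0.485
gripper_force: 0.2
```

```bash
python3 - <<'E'
from h import *
p=arm.get_image("wrist");a=cv2.resize(p["frame"][140:340,180:460,::-1],(560,400),interpolation=cv2.INTER_CUBIC)
s=arm.get_image("scene");b=cv2.resize(s["frame"][195:255,285:345,::-1],(240,400),interpolation=cv2.INTER_CUBIC)
cv2.imwrite("pics/w10.png",np.hstack([a,b]))
q=arm.observe();print(q["position"],q["force"],q["width"],q["gripper_force"])
E
```

```text
[ 0.45550644  0.11350422 -0.01588319] [-0.36110766 -0.22820504 -0.02489646] 0.4948879596286734 0.23817242123186588
```

View pics/w10.png

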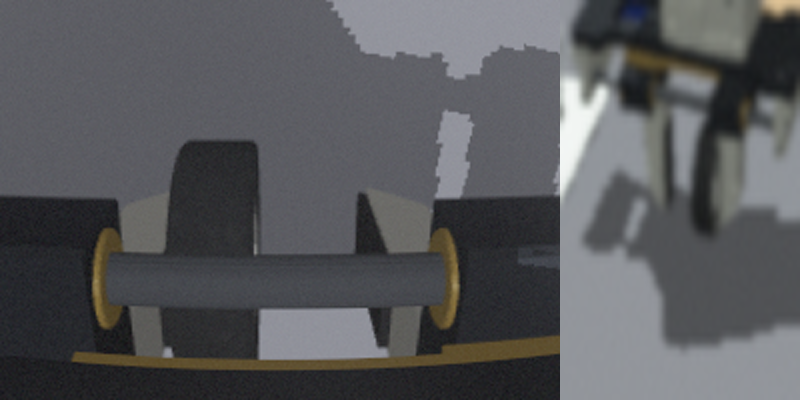

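The roll now stands on edge beside the left finger with its axis along tool y. I'll grip it across its 18 mm thickness, carry it standing, and tip it flat at the target.

Emit:
carry_out(claw=[4,3.5,3,2.5,2,1.2,1.2,1.2,1.2,1.2], delta_pos=[[0,0,0],[0,0,0],[0,0,0],[0,0,0],[0,0,0],[0,0,0],[0,0,0],[0,0,0],[0,0,0],[0,0,0]], angular=[[0,0,0],[0,0,0],[0,0,0],[0,0,0],[0,0,0],[0,0,0],[0,0,0],[0,0,0],[0,0,0],[0,0,0]], force=12)

```text
clock: 36.0
position: [0.4555, 0.1135, -0.0159]
ee_rot: [2.01, 2.415, -0.0]
force: [-0.1, -0.0, -0.1]
width: 0.199
gripper_force: 12.0
```

Emit:
carry_out(claw=[1.2,1.2,1.2,1.2,1.2,1.2], delta_pos=[[0,0,-1],[0,0,-2],[0,0,-3],[0,0,-3],[0,0,0],[0,0,0]], angular=[[0,0,0],[0,0,0],[0,0,0],[0,0,0],[0,0,0],[0,0,0]])

```text
clock: 36.6
position: [0.4561, 0.1135, 0.075]
ee_rot: [2.009, 2.413, 0.002]
force: [-0.7, -0.6, -0.9]
width: 0.198
gripper_force: 12.0
```

```bash
python3 - <<'E'
from h import *
p=arm.get_image("wrist");s=arm.get_image("scene")
a=cv2.resize(p["frame"][100:340,160:480,::-1],(480,360),interpolation=cv2.INTER_CUBIC)
b=cv2.resize(s["frame"][170:250,280:350,::-1],(315,360),interpolation=cv2.INTER_CUBIC)
cv2.imwrite("pics/w11.png",np.hstack([a,b]))
to(.5607,.299,-.0155)
s=arm.observe();print(s["width"],s["gripper_force"],s["force"])
E
```

```text
tilt [-9.e-04 -4.e-04 -1.e+00] yang now 0.182
t 36.7 pos [0.455  0.1132 0.0737] turn 0 then shift cm [16.36 13.77  8.9 ]
0.194788110618399 11.999637633562088 [ 0.08221157  0.02933719 -0.65465601]
```

View pics/w11.png

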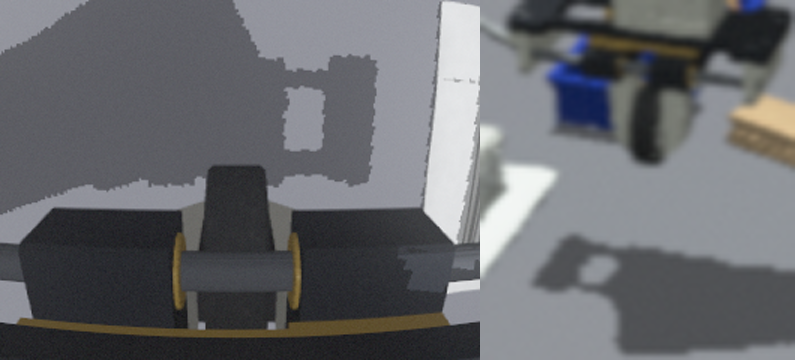

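The roll is held standing, with its axis along tool y. I'll move it over the target and set it down.

Emit:
carry_out(claw=[1.2,1.2,1.2,1.2,1.2,1.2,1.2,1.2,1.2,1.2,1.2,1.2,1.2,1.2,1.2,1.2], delta_pos=[[2.05,1.72,0],[2.05,1.72,0],[2.05,1.72,0],[2.05,1.72,0],[2.04,1.72,0],[2.04,1.72,0],[2.04,1.72,0],[2.04,1.72,0],[0,0,0],[0,0,2.5],[0,0,2.5],[0,0,2],[0,0,1.2],[0,0,0.6],[0,0,0],[0,0,0]], angular=[[0,0,0],[0,0,0],[0,0,0],[0,0,0],[0,0,0],[0,0,0],[0,0,0],[0,0,0],[0,0,0],[0,0,0],[0,0,0],[0,0,0],[0,0,0],[0,0,0],[0,0,0],[0,0,0]])

```text
clock: 38.3
position: [0.5615, 0.2997, -0.0132]
ee_rot: [2.01, 2.414, 0.001]
force: [0.4, 0.0, -0.1]
width: 0.195
gripper_force: 12.0
```

```bash
python3 - <<'E'
from h import *
to(.5607,.299,-.0157);s=arm.observe();print(s["width"],s["gripper_force"],s["force"])
E
```

```text
tilt [ 8.e-04  5.e-04 -1.e+00] yang now 0.182
t 38.3 pos [ 0.5615  0.2997 -0.0132] turn 0 then shift cm [-0.05 -0.09  0.25]
0.19468870092732993 11.999923288822174 [ 0.35015835  0.04075848 -0.12659778]
```

Emit:
carry_out(claw=[1.2,1.2,2.2,3,4,5,6.5,8,9.18,9.18,9.18,9.18,9.18,9.18], delta_pos=[[0,0,0.25],[0,0,0],[0,0,0],[0,0,0],[0,0,0],[0,0,0],[0,0,0],[0,0,0],[0,0,0],[0,0,0],[0,0,-1],[0,0,-1.5],[0,0,-1.2],[0,0,0]], angular=[[0,0,0],[0,0,0],[0,0,0],[0,0,0],[0,0,0],[0,0,0],[0,0,0],[0,0,0],[0,0,0],[0,0,0],[0,0,0],[0,0,0],[0,0,0],[0,0,0]])

```text
clock: 39.7
position: [0.5627, 0.3005, 0.0236]
ee_rot: [2.009, 2.413, 0.007]
force: [0.2, -0.0, 0.0]
width: 0.998
gripper_force: 0.0
```

```bash
python3 - <<'E'
from h import *
p=arm.get_image("wrist");t=arm.get_image("top")
s=arm.observe();print(s["width"],s["position"],s["force"])
for d in arm.trace("small_roll",p):
    ys,xs=np.where(d["region"]);print("w",d["conf"],xs.min(),xs.max(),ys.min(),ys.max())
# expected outline of a roll standing at tcp, axis tool y
c,sn=np.cos(.182),np.sin(.182);a=np.linspace(0,6.28,60)
P=np.array([[.561-sn*.03*np.cos(k)+c*w,.2993+c*.03*np.cos(k)+sn*w,.035+.03*np.sin(k)] for k in a for w in(-.009,.009)])
u=proj(P,p,True);print("exp",u.min(0),u.max(0))
cv2.imwrite("pics/w12.png",p["frame"][:,:,::-1])
E
```

```text
1.0005602567570309 [0.56157667 0.29946451 0.02137531] [-0.18084701 -0.20288628 -0.16292902]
w 0.85 298 332 193 266
exp [296.84136443 192.9904128 ] [331.54667582 290.65647866]
```

The roll stands exactly as predicted. Now I'll tip it with the left finger.

Emit:
carry_out(claw=[9.18,9.18,9.18,9.18,9.18,9.18,9.18,9.18,9.18,9.18,9.18,9.18,9.18], delta_pos=[[0,1,0],[0,1,0],[0,1,0],[0,0.4,0],[0,0.5,0],[0,0.5,0],[0,0.5,0],[0,0.5,0],[0,0.5,0],[0,0.3,0],[0,0,0],[0,0,0],[0,0,0]], angular=[[0,0,0],[0,0,0],[0,0,0],[0,0,0],[0,0,0],[0,0,0],[0,0,0],[0,0,0],[0,0,0],[0,0,0],[0,0,0],[0,0,0],[0,0,0]])

```text
clock: 41.15
position: [0.6219, 0.3106, 0.0206]
ee_rot: [-2.01, -2.415, 0.0]
force: [-0.6, -0.8, 0.6]
width: 1.001
gripper_force: 0.0
```

Emit:
carry_out(claw=[9.18,9.18,9.18,9.18,9.18,9.18,9.18,9.18,9.18,9.18], delta_pos=[[0,0,-1.5],[0,0,-3],[0,0,-3],[0,0,-3],[0,0,-3],[0,0,-3],[0,0,-3],[0,0,-3],[0,0,0],[0,0,0]], angular=[[0,0,0],[0,0,0],[0,0,0],[0,0,0],[0,0,0],[0,0,0],[0,0,0],[0,0,0],[0,0,0],[0,0,0]])

```text
clock: 42.15
position: [0.6222, 0.311, 0.2473]
ee_rot: [2.009, 2.414, 0.003]
force: [0.5, 0.8, -0.9]
width: 0.999
gripper_force: 0.0
```

```bash
python3 - <<'E'
from h import *
p=arm.get_image("wrist")
for l,z in(("card_pack",.014),("small_roll",Z)):
  for d in arm.trace(l,p):
    if d["conf"]>.4:
        c=np.array(d["centre"])*[640,400];q,f=fit(l,[(p,d["region"],True)],ray(c,p,z+.01,True),z)
        ys,xs=np.where(d["region"])
        print(l,round(d["conf"],2),c.round(),q.round(4),round(f,3),xs.min(),xs.max(),ys.min(),ys.max())
u=proj(pts("small_roll",(.6,.306,0),Z),p,True);print(u.min(0),u.max(0))
to(.447,-.09,.26,-.165+np.pi/2)
E
```

```text
card_pack 0.71 [301. 296.] [0.6307 0.1409 1.7586] 0.475 279 321 248 324
[277.86061338 151.28297353] [322.12327263 196.22477733]
tilt [-0.0015 -0.0012 -1.    ] yang now 0.183
t 42.3 pos [0.6216 0.3101 0.2446] turn -1.223 then shift cm [ 10.65 -42.34  -1.46]
```

```bash
python3 - <<'E'
from h import *
w=arm.get_image("wrist");s=arm.get_image("scene")
for P,f_ in((w,True),(s,False)):
  for fn in(arm.trace,arm.place_of,arm.look_for):
   for d in fn("small_roll",P):
    c=np.array(d["centre"])*[640,400];e=""
    if "region" in d and d["conf"]>.4:
        q,f=fit("small_roll",[(P,d["region"],f_)],ray(c,P,.02,f_));e=(q.round(4),round(f,3))
    print(f_,fn.__name__,round(d["conf"],2),c.round(),ray(c,P,.014,f_).round(3),e)
cv2.imwrite("pics/w13.png",np.hstack([w["frame"][90:290,200:440,::-1],s["frame"][150:350,180:420,::-1]]))
# dark circle search near expected
g=cv2.cvtColor(w["frame"],cv2.COLOR_RGB2GRAY)
c=cv2.HoughCircles(cv2.medianBlur(g,3)[90:250,200:440],cv2.HOUGH_GRADIENT,1,20,param1=80,param2=18,minRadius=17,maxRadius=27);print(None if c is None else c[0][:4]+[200,90,0])
E
```

```text
True call 0.85 [301. 183.] [0.602 0.293 0.014] (array([0.6016, 0.3072, 0.1148]), np.float64(0.254))
True call 0.84 [300. 171.] [0.598 0.308 0.014] 
True call 0.85 [299. 179.] [0.598 0.297 0.014] 
False call 0.61 [247. 242.] [0.615 0.304 0.014] (array([0.6036, 0.3098, 0.1196]), np.float64(0.059))
False call 0.66 [250. 245.] [0.594 0.316 0.014] 
False call 0.58 [246. 245.] [0.608 0.319 0.014] 
[[302.5        174.5         21.70000076]]
```

The roll lies flat at about (0.601, 0.307), against a target of (0.599, 0.306). Next, the tags.

Emit:
carry_out(claw=[9.18,9.18,9.18,9.18,9.18,9.18,9.18,9.18,9.18], delta_pos=[[0,0,0],[0,0,0],[0,0,0],[0,0,0],[0,0,0],[0,0,0],[0,0,0],[0,0,0],[0,0,0]], angular=[[0,0,-0.1342],[0,0,-0.1342],[0,0,-0.1342],[0,0,-0.1342],[0,0,-0.1342],[0,0,-0.1342],[0,0,-0.1342],[0,0,-0.1342],[0,0,-0.1342]])

```text
clock: 43.6
position: [0.6222, 0.3106, 0.2456]
ee_rot: [-0.275, -3.13, 0.0]
force: [1.0, 0.4, 0.4]
width: 0.999
gripper_force: 0.0
```

Emit:
carry_out(claw=[9.18,9.18,9.18,9.18,9.18,9.18,9.18,9.18,9.18,9.18,9.18,9.18,9.18,9.18,9.18,9.18,9.18], delta_pos=[[0.71,-2.82,-0.1],[0.71,-2.82,-0.1],[0.71,-2.82,-0.1],[0.71,-2.82,-0.1],[0.71,-2.82,-0.1],[0.71,-2.82,-0.1],[0.71,-2.82,-0.1],[0.71,-2.82,-0.1],[0.71,-2.82,-0.1],[0.71,-2.82,-0.1],[0.71,-2.82,-0.1],[0.71,-2.82,-0.1],[0.71,-2.82,-0.1],[0.71,-2.82,-0.1],[0.71,-2.82,-0.1],[0,0,0],[0,0,0]], angular=[[0,0,0],[0,0,0],[0,0,0],[0,0,0],[0,0,0],[0,0,0],[0,0,0],[0,0,0],[0,0,0],[0,0,0],[0,0,0],[0,0,0],[0,0,0],[0,0,0],[0,0,0],[0,0,0],[0,0,0]])

```text
clock: 45.3
position: [0.4414, -0.0866, 0.2608]
ee_rot: [0.286, 3.128, -0.0]
force: [-0.1, 1.1, 1.0]
width: 0.998
gripper_force: 0.0
```

```bash
python3 - <<'E'
from h import *
p=arm.get_image("wrist");q=[.4463,-.0889,-.18]
for d in arm.trace("tag_bundle",p):
    if d["conf"]>.4:
        c=np.array(d["centre"])*[640,400];r,f=fit("tag_bundle",[(p,d["region"],True)],ray(c,p,.02,True))
        print(round(d["conf"],2),c.round(),r.round(4),round(f,3))
        if f<.2: q=r
        break
to(q[0],q[1],-.016,q[2]+np.pi/2)
E
```

```text
0.95 [316. 176.] [ 0.4471 -0.0906 -0.1708] 0.072
tilt [ 6.e-04  3.e-04 -1.e+00] yang now 1.391
t 45.4 pos [ 0.4418 -0.0853  0.2608] turn -0.009 then shift cm [-0.6  -0.44 27.68]
```

Emit:
carry_out(claw=[9.18,9.18,9.18,9.18,9.18,9.18,9.18,9.18,9.18,9.18,9.18,9.18,9.18,9.18], delta_pos=[[-0.6,-0.44,2],[0,0,3],[0,0,3],[0,0,3],[0,0,3],[0,0,3],[0,0,3],[0,0,3],[0,0,2],[0,0,1.5],[0,0,0.8],[0,0,0.4],[0,0,0],[0,0,0]], angular=[[0,0,-0.009],[0,0,0],[0,0,0],[0,0,0],[0,0,0],[0,0,0],[0,0,0],[0,0,0],[0,0,0],[0,0,0],[0,0,0],[0,0,0],[0,0,0],[0,0,0]])

```text
clock: 46.8
position: [0.4471, -0.0916, -0.0158]
ee_rot: [0.269, 3.129, -0.0]
force: [-1.0, 0.6, -0.0]
width: 1.0
gripper_force: 0.0
```

Emit:
carry_out(claw=[8,7,6,5,4.3,4.3,4.3,4.3], delta_pos=[[0,0,0],[0,0,0],[0,0,0],[0,0,0],[0,0,0],[0,0,0],[0,0,0],[0,0,0]], angular=[[0,0,0],[0,0,0],[0,0,0],[0,0,0],[0,0,0],[0,0,0],[0,0,0],[0,0,0]], force=20)

```text
clock: 47.6
position: [0.4465, -0.0918, -0.0163]
ee_rot: [0.269, 3.13, -0.0]
force: [-0.7, 0.3, 0.8]
width: 0.557
gripper_force: 20.0
```

Emit:
carry_out(claw=[4.3,4.3,4.3,4.3,4.3,4.3,4.3,4.3], delta_pos=[[0,0,-1],[0,0,-2],[0,0,-2.5],[0,0,-2.5],[0,0,-2.5],[0,0,-1.6],[0,0,0],[0,0,0]], angular=[[0,0,0],[0,0,0],[0,0,0],[0,0,0],[0,0,0],[0,0,0],[0,0,0],[0,0,0]])

```text
clock: 48.4
position: [0.4463, -0.092, 0.1047]
ee_rot: [0.27, 3.13, -0.001]
force: [-0.4, -0.6, -1.2]
width: 0.556
gripper_force: 20.0
```

```bash
python3 - <<'E'
from h import *
p=arm.get_image("scene")
for l,z,q0 in(("card_pack",.014,(.63,.143)),("tag_bundle",Z+.121,(.447,-.09))):
  for d in arm.trace(l,p)[:1]: print(l,round(d["conf"],2),[a.round(3) for a in fit(l,[(p,d["region"],False)],q0,z)])
to(.6295,.1425,.105,.179)
s=arm.observe();print(s["width"],s["gripper_force"])
E
```

```text
card_pack 0.74 [array([0.631, 0.144, 1.811]), np.float64(0.075)]
tag_bundle 0.49 [array([ 0.446, -0.085, -0.28 ]), np.float64(0.351)]
tilt [-1.7e-03  4.0e-04 -1.0e+00] yang now 1.399
t 48.55 pos [ 0.4457 -0.0917  0.1038] turn 1.22 then shift cm [19.78 22.25 -0.14]
0.5606207498609256 19.964638352394104
```

Emit:
carry_out(claw=[4.3,4.3,4.3,4.3,4.3,4.3,4.3,4.3,4.3,4.3,4.3,4.3,4.3,4.3,4.3,4.3,4.3,4.3,4.3,4.3], delta_pos=[[0,0,0],[0,0,0],[0,0,0],[0,0,0],[0,0,0],[0,0,0],[0,0,0],[0,0,0],[0,0,0],[1.98,2.22,0],[1.98,2.22,0],[1.98,2.22,0],[1.98,2.22,0],[1.98,2.22,0],[1.98,2.22,0],[1.98,2.22,0],[1.98,2.22,0],[1.98,2.22,0],[1.98,2.22,0],[0,0,0]], angular=[[0,0,0.1356],[0,0,0.1356],[0,0,0.1356],[0,0,0.1356],[0,0,0.1356],[0,0,0.1356],[0,0,0.1356],[0,0,0.1356],[0,0,0.1356],[0,0,0],[0,0,0],[0,0,0],[0,0,0],[0,0,0],[0,0,0],[0,0,0],[0,0,0],[0,0,0],[0,0,0],[0,0,0]])

```text
clock: 50.55
position: [0.6304, 0.1473, 0.1032]
ee_rot: [-2.008, -2.413, -0.002]
force: [-0.3, 0.5, -0.5]
width: 0.56
gripper_force: 20.0
```

```bash
python3 - <<'E'
from h import *
to(.6295,.1425,.0440,.179)
p=arm.get_image("wrist")
for l,z,q0 in(("card_pack",.014,(.63,.143)),("tag_bundle",.126,(.63,.143))):
  for d in arm.trace(l,p)[:1]: print(l,round(d["conf"],2),[a.round(4) for a in fit(l,[(p,d["region"],True)],q0,z)])
E
```

```text
tilt [-8.0e-04  2.7e-03 -1.0e+00] yang now 0.183
t 50.55 pos [0.6304 0.1473 0.1032] turn 0.004 then shift cm [-0.48 -0.17  5.92]
card_pack 0.94 [array([0.6302, 0.1416, 1.7279]), np.float64(0.3838)]
tag_bundle 0.63 [array([0.6296, 0.1461, 1.7714]), np.float64(0.3057)]
```

Emit:
carry_out(claw=[4.3,4.3,4.3], delta_pos=[[0,0,2],[0,0,0],[0,0,0]], angular=[[0,0,0],[0,0,0],[0,0,0]])

```text
clock: 51.0
position: [0.629, 0.1413, 0.0844]
ee_rot: [-2.015, -2.41, 0.003]
force: [1.0, 0.4, -0.6]
width: 0.56
gripper_force: 20.0
```

```bash
python3 - <<'E'
from h import *
to(.6295,.1425,.0440,.179)
E
```

```text
tilt [-0.0015 -0.001  -1.    ] yang now 0.178
t 51.0 pos [0.629  0.1413 0.0844] turn -0.001 then shift cm [0.11 0.08 4.04]
```

Emit:
carry_out(claw=[4.3,4.3,4.3,4.3,4.3,4.3,4.3,6,9.18,9.18,9.18,9.18,9.18,9.18,9.18,9.18,9.18,9.18,9.18,9.18], delta_pos=[[0.1,0.05,1.4],[0,0,1.3],[0,0,0.8],[0,0,0.4],[0,0,0.15],[0,0,0],[0,0,0],[0,0,0],[0,0,0],[0,0,0],[0,0,0],[0,0,-1],[0,0,-2.5],[0,0,-3],[0,0,-3],[0,0,-3],[0,0,-3],[0,0,-3],[0,0,0],[0,0,0]], angular=[[0,0,0],[0,0,0],[0,0,0],[0,0,0],[0,0,0],[0,0,0],[0,0,0],[0,0,0],[0,0,0],[0,0,0],[0,0,0],[0,0,0],[0,0,0],[0,0,0],[0,0,0],[0,0,0],[0,0,0],[0,0,0],[0,0,0],[0,0,0]])

```text
clock: 53.0
position: [0.6304, 0.1439, 0.2303]
ee_rot: [2.013, 2.41, 0.002]
force: [-0.1, 0.0, -0.3]
width: 1.0
gripper_force: 0.0
```

```bash
python3 - <<'E'
from h import *
p=arm.get_image("wrist");s=arm.get_image("scene")
for P,f_ in((p,True),(s,False)):
 for l,z,q0 in(("card_pack",.014,(.63,.143)),("tag_bundle",.065,(.63,.143)),("small_roll",Z,(.6,.306)),("bead_jar",Z,(.609,-.173)),("phone",Z,(.445,-.43)),("large_roll",Z,(.419,.474)),("label_roll",Z,(.556,.5))):
  for d in arm.trace(l,P)[:1]: print(f_,l,round(d["conf"],2),[a.round(4) for a in fit(l,[(P,d["region"],f_)],q0,z)])
print(arm.observe()["clock"])
a=cv2.resize(p["frame"][60:300,160:480,::-1],(400,300),interpolation=cv2.INTER_CUBIC)
b=cv2.resize(s["frame"][130:330,200:420,::-1],(400,300),interpolation=cv2.INTER_CUBIC)
cv2.imwrite("pics/end.png",np.hstack([a,b]))
E
```

```text
True card_pack 0.59 [array([0.5884, 0.2135, 0.149 ]), np.float64(0.6941)]
True tag_bundle 0.81 [array([0.6293, 0.1432, 1.7635]), np.float64(0.1209)]
True bead_jar 0.45 [array([ 0.609, -0.173,  0.   ]), np.float64(1.0)]
False card_pack 0.86 [array([0.6294, 0.1467, 1.7745]), np.float64(0.3478)]
False tag_bundle 0.84 [array([0.6338, 0.1454, 1.9324]), np.float64(0.1775)]
False small_roll 0.54 [array([ 0.6028,  0.3104, -0.0696]), np.float64(0.085)]
False bead_jar 0.56 [array([ 0.6211, -0.1837,  0.1117]), np.float64(0.3335)]
False phone 0.53 [array([ 0.4508, -0.4291,  3.1522]), np.float64(0.2764)]
False large_roll 0.77 [array([0.4208, 0.4762, 0.052 ]), np.float64(0.2247)]
False label_roll 0.84 [array([ 0.5551,  0.5027, -0.0658]), np.float64(0.1832)]
53.8
```

View pics/end.png

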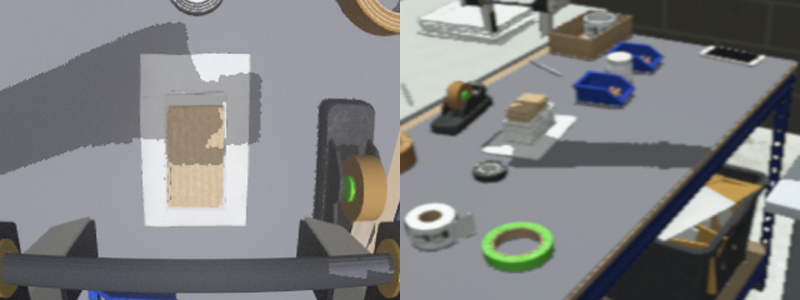

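The final view shows the tags centred and square on the cards, and the cards centred on the mailer. The roll lies flat off the mailer's left end and the jar stands between the bins. The phone, larger roll and label roll haven't moved. I'll hand it in.

```bash
python3 -c "
from cell import arm
print(arm.sign_off())"
```

```text
the job is handed in; nothing more can be done
None
```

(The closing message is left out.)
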